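Click the row tally home and log the carton

ROBOT

A 6-joint arm with a two-finger parallel gripper is mounted at the origin on the work surface. World frame = base frame: x ahead of the robot, y to its left, z up, the work surface at z = 0. Lengths are in m, angles in rad, forces in N, time in s.
With the tool pointing down it reaches from about 0.35 to 0.775 m from the base axis. Payload 5.5 kg.
Tool frame: the origin (TCP) lies on the centre line of the jaws, within the pads' length; the fingertips stand 8 mm ahead of it and the grasp point (between the pads) lies 11 mm behind it; z points along the fingers, y is the direction in which the jaws open and shut (so a half turn about z gives the same grasp; the last joint's range is limited). The gripper opens to 85 mm and grips with 20 to 120 N. Pads are 22 mm wide; open, the fingers measure 114 mm over their backs; the gripper's body (76 mm by 85 mm) begins 54 mm behind the grasp point. The pads swing forward as they close: fully open they stand 13 mm farther back than shut.
Start: joints at [1.047, 0.313, 0.046, 1.304, 0, 1.431], TCP at [0.215, 0.533, 0.239] pointing down, gripper open.
Joint ranges: [-2.76, 2.76], [-0.86, 1.69], [-1.03, 1.26], [-2.2, 2.34], [-1.47, 1.5], [-3.14, 3.14]. Speed limits (rad/s): [2.57, 2.57, 3.14, 3.14, 3.14, 3.14].

INTERFACE

Orientations are given as a unit quaternion [w, x, y, z].
In Python, from workcell import env gives the robot as it stands. The module is installed in compiled form; this text tells all that it offers.
- The arm moves only by the tool play_rows, never from a script. Its argument "steps" is a list of rows, each an object with "claw": the closure in counts, from 0 (fully open) to 255 (shut); "dp": the shift along the tool's x, y, z in m, a list of three; "angular": the turn, a rotation vector about the tool's x, y, z in degrees, a list of three. In form: [{"claw": claw, "dp": [dx, dy, dz], "angular": [wx, wy, wz]}, ...]. A call has exactly 8 rows; each row shifts and turns the commanded pose from where the row before left it, along the tool's axes as they then stand; what a row does not reach is not made up. A row lasts 1/12 s, in which the tool goes at most 41.7 mm and 7.16 degrees, less where a joint would pass 70% of its speed; a pose out of reach is approached as far as the arm can. A call is refused whole if a number of a shift passes 0.0417 or a number of a turn 7.16, either way. A call with a gripper value outside its range is refused whole. The fingers move at their own pace and stop on an object; "force" is the grip in N (left out, the last holds). Time passes only in rows, so rows that do not move let the fingers close, or fill a call up. It gives the time, the measured TCP pose, the force and the opening at its end, in the units of the state.
- env.get_state(): the state, without advancing time (a new reading comes with each control period).
- env.read_camera(name): name is "scene" or "top" or "wrist"; returns (picture, depth): 420x560x3 uint8, red, green, blue; 420x560 float32, m along the optical axis (not along the pixel's ray), 0 where there is no reading.
- env.calibration(name): a dict with "fx", "fy", "cx", "cy" (pixels), "world_from_camera" (4x4, takes a point from camera to world coordinates); the wrist camera has in their place "hand_eye" (4x4, takes a point from camera to tool coordinates, whose origin is the TCP and whose axes are the flange's). Camera axes: x right, y down, z forward; pixel columns grow to the right and rows downward; lengths in m; the calibration is good to about 2 mm. The wrist camera is an equidistant fisheye: a pixel r from the principal point sees the ray r / f radians off the axis. A picture is of the moment at which its call begins: read the wrist's pose just before it. calibration takes no time and is no camera call.
- env.hand_in(): hands the job in, once; it reports no verdict.
The state is a dict: "clock": time; "joint_pos": joint angles; "qvel": joint speeds; "tau": joint torques, N m; "tcp_pos": TCP position; "orientation": TCP orientation; "wrist_force": force on the tool from outside, world axes, zero at the start; "ft_torque": the same for the moment, N m; "finger_gap": finger opening in m.
Only numpy, scipy, OpenCV 4.12 (cv2) and the standard library are available. Lean on these libraries where they do the work, as an engineer would, in place of code of your own. Each camera call takes 0.05 s, during which the arm holds its last target. There are 200 camera calls.

TASK

Step the large paddle wheel of the row tally forward with a fingertip, its top going away from the robot, click by click until its one broad paddle stands straight up between the two pointed cheeks, without letting it run past. Then press the button on the small box all the way down to log the carton and let it come up again. Leave the smaller tally wheel as it is, and do not move or lift the cups and other things on the table.

Things in the scene. Friction and masses are not known exactly. Their poses are not given: they have to be found in the camera images.
- row_tally: stand of the large tally wheel, fixed: base 120 x 96 x 14 mm (x, y, z), origin at the centre of its underside. Its x axis points away from the robot (turned up to 0.35 rad), y is parallel to the axle. Two aluminium cheeks at y = -40 and +40 mm (6 mm thick, 30 mm wide) carry the axle and end in points 95 mm above the table. A sprung roller beside the wheel makes the clicks
- row_axle (a point): centre of the large wheel, on its axle, 72 mm above the table; axes as the stand's. The wheel has 8 flat radial white paddles, 45 degrees apart, 4 mm thick, reaching to radius 50 mm; seven are 18 mm wide along the axle, one is 46 mm. At rest one is straight up; those before and behind it end 35 mm aside and 15 mm lower, so a fingertip 7 to 10 mm below the top one's edge touches it alone
- row_wheel (a joint): angle of the large wheel in rad: 0 when the broad paddle is straight up, growing as the wheel's top goes to the stand's +x. It clicks into rest at every multiple of 0.785 and starts 2 to 4 clicks short of 0 (-1.57, -2.36 or -3.14). About 2 N (4 N at most) on the top paddle's edge moves it out of rest; past half a click (0.39) it springs on by itself to the next rest and stops there
- broad_paddle (a point): middle of the outer edge of the broad paddle, 50 mm from the axle; turns with the wheel. Each click brings the next paddle up behind the finger: lift the finger clear and go back behind it for the next click
- carton_tally: stand of the smaller tally, fixed: base 90 x 66 x 14 mm, origin at the centre of its underside; the same make but smaller, 87 mm tall over its wheel. To be left alone
- small_paddle (a point): outer edge of the broad paddle of the smaller wheel (radius 33 mm, axle 54 mm above the table). This wheel has no clicks and turns easily; it must not be turned
- log_box: grey box of the log button, fixed, 80 x 80 x 50 mm, origin at the centre of its underside
- log_button_top (a point): centre of the top of the round grey push button on the box (30 mm across), 68 mm above the table when up; it is pressed straight down
- log_button (a joint): travel of the button in m: 0 up, 0.006 fully down; a spring of 1.2 N at the top and 4 N fully down brings it back up
- cup_a: loose dessert cup, clear plastic with domed lid, 72 mm across, 75 mm tall, 0.12 kg; origin at the centre of its underside. A bystander: leave it standing
- cup_b: loose dessert cup, clear plastic with domed lid, 72 mm across, 75 mm tall, 0.12 kg; origin at the centre of its underside. A bystander: leave it standing
- cup_c: loose dessert cup, clear plastic with domed lid, 72 mm across, 75 mm tall, 0.12 kg; origin at the centre of its underside. A bystander: leave it standing
- cup_d: loose dessert cup, clear plastic with domed lid, 72 mm across, 75 mm tall, 0.12 kg; origin at the centre of its underside. A bystander: leave it standing
- tape_roll: loose roll of packing tape lying flat, 76 mm across, 48 mm tall; origin at the centre of its underside. A bystander
- tape_measure: loose black pocket tape measure, 60 x 32 x 55 mm; origin at the centre of its underside. A bystander
- lid_stack: loose stack of white lids, 70 mm across, 36 mm tall; origin at the centre of its underside. A bystander
Things that resemble listed ones, but are neither listed nor needed, are in the scene too. Leave any green look-alike of the row_tally alone. What is shaped like the log_box but pink is not meant.

How it is judged:
By the outcome, as a careful person would: the job done as asked, in the order asked, and still so for the second after the job is handed in, with the robot touching nothing.
It also fails if it takes over 54 s, if anything falls off the work surface, if the arm or the gripper's body presses on something with over 40 N, if the wrist force passes 120 N, or if a joint passes its speed limit or range.

## Working session

There is one attempt and no reset: what is moved stays moved. The work goes in short steps, Python scripts to look and compute and a tool call to move; the robot and the scene stay as the last step left them, time stands still between calls to the robot, and variables do not carry over. Pictures are saved under pics/ and viewed, about 8 in all and at most 12, crops included, and the job is handed in when it is done.

Besides the shell and the picture viewer there is one more tool, called after ">>>" in YAML: its name, and indented under it one key for each argument. play_rows: Moves the arm, as the interface text tells. Its arguments: {"type":"object","properties":{"steps":{"type":"array","items":{"type":"object","properties":{"claw":{"type":"number"},"dp":{"type":"array","items":{"type":"number"}},"angular":{"type":"array","items":{"type":"number"}}}}},"force":{"type":"number"}},"required":["steps"]}

```bash
mkdir -p pics
cat > h.py <<'E'
import numpy as np, cv2
from workcell import env
from scipy.spatial.transform import Rotation as R
def cap(n):
    im,d=env.read_camera(n); return im,d
def save(im,f): cv2.imwrite('pics/'+f,cv2.cvtColor(im,cv2.COLOR_RGB2BGR))
def world(c,u,v,d):
    T=np.array(c['world_from_camera']); p=np.array([(u-c['cx'])/c['fx']*d,(v-c['cy'])/c['fy']*d,d,1]); return (T@p)[:3]
def ray_z(c,u,v,z):
    T=np.array(c['world_from_camera']); r=T[:3,:3]@np.array([(u-c['cx'])/c['fx'],(v-c['cy'])/c['fy'],1]); o=T[:3,3]; return o+r*(z-o[2])/r[2]
def proj(c,p):
    q=np.linalg.inv(np.array(c['world_from_camera']))@np.append(p,1); return c['fx']*q[0]/q[2]+c['cx'],c['fy']*q[1]/q[2]+c['cy']
E
python3 - <<'E'
from h import *
for n in('top','scene'):
    im,d=cap(n); save(im,n+'1.png'); np.save(n+'_d.npy',d); np.save(n+'_i.npy',im); c=env.calibration(n); print(n,{k:np.round(v,3).tolist() for k,v in c.items()})
s=env.get_state();print(s)
E
```

```text
top {'fx': 542.804, 'fy': 542.804, 'cx': 292.048, 'cy': 206.363, 'world_from_camera': [[0.016, -0.996, 0.085, 0.346], [-1.0, -0.016, 0.002, 0.004], [-0.0, -0.085, -0.996, 1.38], [0.0, 0.0, 0.0, 1.0]]}
scene {'fx': 461.499, 'fy': 461.499, 'cx': 275.828, 'cy': 207.331, 'world_from_camera': [[-0.08, 0.631, -0.772, 1.267], [0.997, 0.045, -0.066, 0.083], [-0.007, -0.775, -0.632, 0.764], [0.0, 0.0, 0.0, 1.0]]}
{'clock': 0.1, 'joint_pos': array([1.04739760e+00, 3.13919302e-01, 4.51015491e-02, 1.30360822e+00,
       2.08180608e-05, 1.43125159e+00]), 'qvel': array([ 0.00027749, -0.00066845,  0.0030379 , -0.0005581 ,  0.0004387 ,
       -0.00036787]), 'tau': array([ 3.05049674e-03, -4.81723988e+01,  2.99244726e+01,  1.27037993e-02,
       -5.43128363e-05,  2.29885273e-06]), 'tcp_pos': array([0.21508709, 0.53278157, 0.23850511]), 'orientation': array([-2.75014035e-04,  1.90750803e-01,  9.81638155e-01, -7.67079331e-04]), 'wrist_force': array([0.30744969, 0.0914598 , 0.08240275]), 'ft_torque': array([ 0.02747816, -0.0091688 ,  0.02641836]), 'finger_gap': 0.08526518928726427}
```

View pics/top1.png

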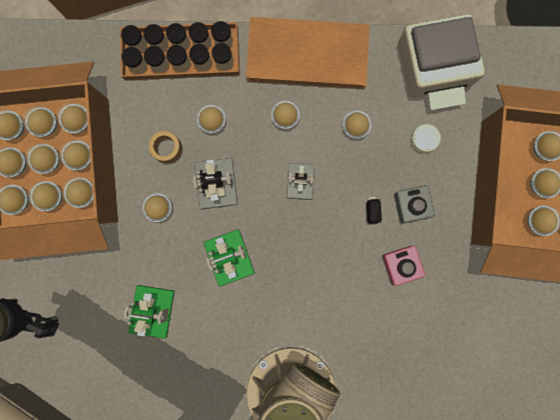

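View pics/scene1.png

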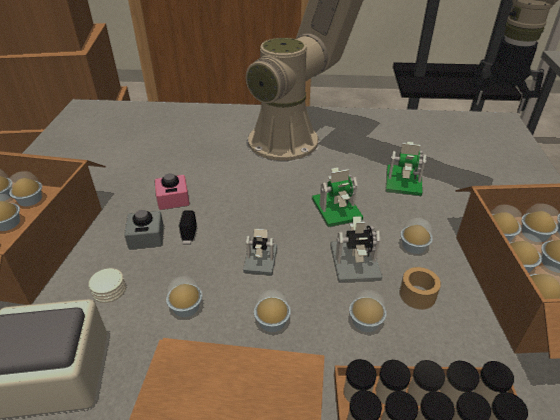

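The top view shows the candidates. The large tally could be the grey stand (215,182) or the green look-alikes (229,257) and (150,312), and the small grey tally is at (301,181). The log box could be the grey box (416,204) or the pink one (404,265). By the description I choose grey (215,182) and grey (416,204), then check both in one close crop and measure them.

Run:
```python
from h import *
t=np.load('top_i.npy');s=np.load('scene_i.npy')
cr=lambda im,u,v,w,h:cv2.resize(im[v-h:v+h,u-w:u+w],(400,300),interpolation=cv2.INTER_CUBIC)
save(np.vstack([np.hstack([cr(t,215,182,40,30),cr(s,358,245,48,36)]),np.hstack([cr(t,416,204,32,24),cr(s,144,228,32,24)])]),'crop1.png')
c=env.calibration('top');d=np.load('top_d.npy')
cs=env.calibration('scene');ds=np.load('scene_d.npy')
# grid of world points from depth
def grid(c,d):
    v,u=np.indices(d.shape);T=np.array(c['world_from_camera'])
    P=np.stack([(u-c['cx'])/c['fx']*d,(v-c['cy'])/c['fy']*d,d],-1);return P@T[:3,:3].T+T[:3,3]
for n,c_,d_,im,boxes in(('top',c,d,t,{'row':(185,245,150,215),'small':(282,318,158,204),'box':(393,440,180,226)}),('scene',cs,ds,s,{'row':(325,385,215,285),'small':(240,280,225,278),'box':(122,166,205,250)})):
    G=grid(c_,d_)
    for k,(a,b,e,f) in boxes.items():
        P=G[e:f,a:b].reshape(-1,3)
        lo,hi=((0.04,0.056) if k=='box' else (0.009,0.02))
        m=(P[:,2]>lo)&(P[:,2]<hi);Q=P[m]
        r=cv2.minAreaRect((Q[:,:2]*1000).astype(np.float32))
        print(n,k,m.sum(),'z',np.median(Q[:,2]),'rect mm',np.round(r[0],1),np.round(r[1],1),round(r[2],1),'maxz',np.percentile(P[:,2],99.5))
        if k=='box':
            Q=P[P[:,2]>.061];print('  button',len(Q),Q.mean(0),Q.max(0)-Q.min(0))
        else:
            Q=P[P[:,2]>.07 if k=='row' else P[:,2]>.05];print('  high',len(Q),Q.mean(0),Q.min(0),Q.max(0))
```

```text
top row 884 z 0.013939503109687612 rect mm [519.  199.9] [121.1  96.3] 8.4 maxz 0.121641247655312
  high 758 [0.51471109 0.1984488  0.10790785] [0.3459406  0.00351642 0.07010972] [0.56829652 0.24332287 1.38030511]
top small 597 z 0.013971583979593305 rect mm [528.4 -15.1] [65.9 90.3] 87.1 maxz 0.08773629619094205
  high 281 [ 0.52416643 -0.01455174  0.09133176] [ 0.3459406  -0.04488083  0.0516698 ] [0.55713429 0.01423039 1.38030511]
top box 762 z 0.04973263236706216 rect mm [ 471.9 -300.1] [80.  81.2] 12.6 maxz 1.3803051116382954
  button 227 [ 0.45763888 -0.27978963  0.15476352] [0.14038169 0.32682996 1.31921165]
scene row 1338 z 0.013354217723927475 rect mm [472.4 189.7] [218.7  95.9] 8.5 maxz 0.12143361846609697
  high 858 [0.53934741 0.19724533 0.09911515] [0.46888907 0.08310619 0.07027376] [1.26672485 0.24391422 0.76366912]
scene small 584 z 0.013323519141493545 rect mm [530.4 -17.3] [65.4 90.2] 87.2 maxz 0.08535021166896187
  high 380 [ 0.55064093 -0.01412739  0.08524602] [ 0.51211535 -0.04662065  0.05003133] [1.26672485 0.08310619 0.76366912]
scene box 617 z 0.04889566603594653 rect mm [ 474.1 -302. ] [82.8 80.9] 13.7 maxz 0.7636691178021159
  button 180 [ 0.54604793 -0.26516731  0.13288981] [0.82106729 0.4080519  0.70264296]
```

View pics/crop1.png

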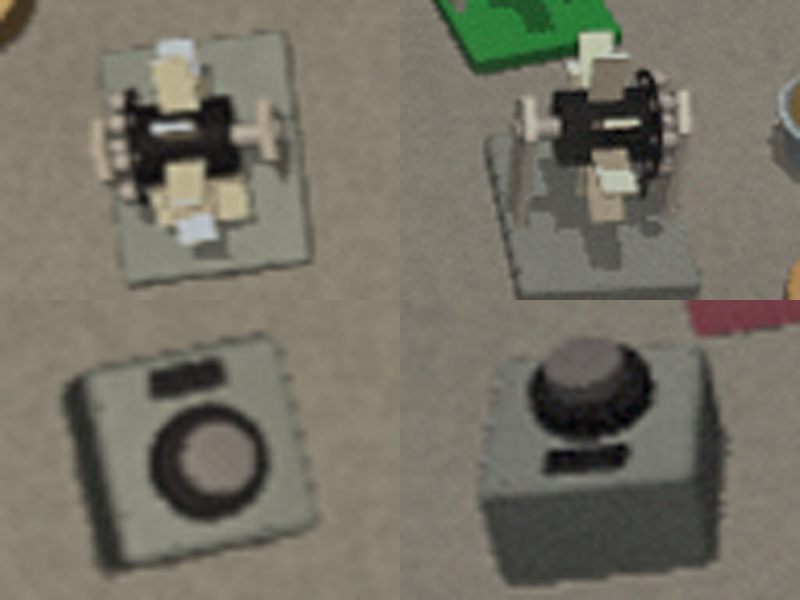

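The crop confirms the grey large tally and the grey button box. The row stand is at about (0.520, 0.199) with its x axis yawed +8.4°, and its base measures 121x96, as it should. The broad paddle seems to be low on the robot's side, three clicks short. I now plan the approach with the gripper shut and tool x along the stand's x axis.

```bash
cat >> h.py <<'E'
def plan(tgt,yaw_deg=None,n=8):
    s=env.get_state();p=s['tcp_pos'];q=s['orientation'];r=R.from_quat([q[1],q[2],q[3],q[0]]);
    w=np.zeros(3)
    if yaw_deg is not None:
        y=np.radians(yaw_deg);X=np.array([np.cos(y),np.sin(y),0]);Z=np.array([0,0,-1.])
        rt=R.from_matrix(np.c_[X,np.cross(Z,X),Z]);w=(r.inv()*rt).as_rotvec()
    st=(np.array(tgt)-p)/n
    print('clock',round(s['clock'],2),'p',p.round(4),'ang/row',np.degrees(w/n).round(2))
    for i in range(n): print((r*R.from_rotvec(w*i/n)).inv().apply(st).round(4).tolist())
E
python3 - <<'E'
from h import *
plan([.478,.193,.225],188.4,16)
# measure apex of wheel & cheeks + button with filtered depth
for n,(a,b,e,f),(a2,b2,e2,f2) in(('top',(185,245,150,215),(393,440,180,226)),('scene',(325,385,215,285),(122,166,205,250))):
    c=env.calibration(n);d=np.load(n+'_d.npy');v,u=np.indices(d.shape);T=np.array(c['world_from_camera'])
    G=np.stack([(u-c['cx'])/c['fx']*d,(v-c['cy'])/c['fy']*d,d],-1)@T[:3,:3].T+T[:3,3]
    P=G[e:f,a:b].reshape(-1,3)[d[e:f,a:b].ravel()>0];Q=P[(P[:,2]>.113)];print(n,'apex',len(Q),Q.mean(0).round(4),Q.min(0).round(4),Q.max(0).round(4))
    P=G[e2:f2,a2:b2].reshape(-1,3)[d[e2:f2,a2:b2].ravel()>0];Q=P[(P[:,2]>.063)&(P[:,2]<.08)];print('button',len(Q),np.median(Q,0).round(4),Q.min(0).round(4),Q.max(0).round(4))
E
```

```text
clock 0.1 p [0.2151 0.5328 0.2385] ang/row [-0.01 -0.   -1.9 ]
[-0.0232, -0.0135, 0.0009]
[-0.0227, -0.0143, 0.0009]
[-0.0222, -0.015, 0.0009]
[-0.0217, -0.0158, 0.0009]
[-0.0212, -0.0165, 0.0009]
[-0.0206, -0.0172, 0.0009]
[-0.0201, -0.0179, 0.0009]
[-0.0195, -0.0185, 0.0009]
[-0.0188, -0.0191, 0.0009]
[-0.0182, -0.0198, 0.0009]
[-0.0175, -0.0203, 0.0009]
[-0.0168, -0.0209, 0.0009]
[-0.0161, -0.0215, 0.0009]
[-0.0154, -0.022, 0.0008]
[-0.0147, -0.0225, 0.0008]
[-0.0139, -0.023, 0.0008]
top apex 18 [0.5188 0.199  0.1217] [0.5164 0.191  0.1138] [0.5217 0.2078 0.1286]
button 166 [ 0.4658 -0.3     0.0705] [ 0.4442 -0.3205  0.063 ] [ 0.4862 -0.2789  0.0775]
scene apex 33 [0.5207 0.1968 0.1189] [0.5181 0.1886 0.1131] [0.5235 0.2058 0.1243]
button 116 [ 0.47   -0.3018  0.07  ] [ 0.4515 -0.3227  0.0631] [ 0.4881 -0.2826  0.0742]
```

>>> play_rows:
  steps:
    - {"claw":255,"dp":[-0.023,-0.0135,0.001],"angular":[0,0,-1.9]}
    - {"claw":255,"dp":[-0.0227,-0.0143,0.001],"angular":[0,0,-1.9]}
    - {"claw":255,"dp":[-0.0222,-0.015,0.001],"angular":[0,0,-1.9]}
    - {"claw":255,"dp":[-0.0217,-0.0158,0.001],"angular":[0,0,-1.9]}
    - {"claw":255,"dp":[-0.0212,-0.0165,0.001],"angular":[0,0,-1.9]}
    - {"claw":255,"dp":[-0.0206,-0.0172,0.001],"angular":[0,0,-1.9]}
    - {"claw":255,"dp":[-0.02,-0.018,0.001],"angular":[0,0,-1.9]}
    - {"claw":255,"dp":[-0.0195,-0.0185,0.001],"angular":[0,0,-1.9]}

```text
clock: 0.77
tcp_pos: [0.3468, 0.362, 0.2309]
orientation: [-0.0, 0.058, 0.998, -0.0]
wrist_force: [0.5, 0.3, 0.5]
finger_gap: -0.0002
```

>>> play_rows:
  steps:
    - {"claw":255,"dp":[-0.0188,-0.019,0.001],"angular":[0,0,-1.9]}
    - {"claw":255,"dp":[-0.0182,-0.0198,0.001],"angular":[0,0,-1.9]}
    - {"claw":255,"dp":[-0.0175,-0.0203,0.001],"angular":[0,0,-1.9]}
    - {"claw":255,"dp":[-0.0168,-0.021,0.001],"angular":[0,0,-1.9]}
    - {"claw":255,"dp":[-0.016,-0.0215,0.001],"angular":[0,0,-1.9]}
    - {"claw":255,"dp":[-0.0154,-0.022,0.001],"angular":[0,0,-1.9]}
    - {"claw":255,"dp":[-0.0147,-0.0225,0.001],"angular":[0,0,-1.9]}
    - {"claw":255,"dp":[-0.014,-0.023,0.001],"angular":[0,0,-1.9]}

```text
clock: 1.43
tcp_pos: [0.4782, 0.1922, 0.2229]
orientation: [-0.0, -0.074, 0.997, -0.0]
wrist_force: [0.2, 0.7, 0.5]
finger_gap: -0.0
```

Run:
```python
from h import *
s=env.get_state();im,d=cap('wrist');save(im,'wrist1.png')
c=env.calibration('wrist');print({k:np.round(v,3).tolist() for k,v in c.items()})
print(s['tcp_pos'],s['orientation'],s['wrist_force'],s['finger_gap'])
plan([.498,.195,.160],188.4,8)
```

```text
{'fx': 325.192, 'fy': 325.192, 'cx': 277.28, 'cy': 206.232, 'hand_eye': [[-0.0, -0.962, -0.274, 0.07], [1.0, -0.001, 0.001, 0.0], [-0.001, -0.274, 0.962, -0.134], [0.0, 0.0, 0.0, 1.0]]}
[0.4782219  0.19216417 0.22289153] [-3.66854415e-04 -7.41142441e-02  9.97249690e-01 -6.99215876e-06] [0.23758276 0.72259978 0.45236644] -9.298217451873072e-06
clock 1.48 p [0.4813 0.1891 0.2225] ang/row [-0.02  0.01 -0.  ]
[-0.0022, 0.0004, 0.0078]
[-0.0022, 0.0004, 0.0078]
[-0.0022, 0.0004, 0.0078]
[-0.0022, 0.0004, 0.0078]
[-0.0022, 0.0004, 0.0078]
[-0.0022, 0.0004, 0.0078]
[-0.0022, 0.0004, 0.0078]
[-0.0022, 0.0004, 0.0078]
```

View pics/wrist1.png

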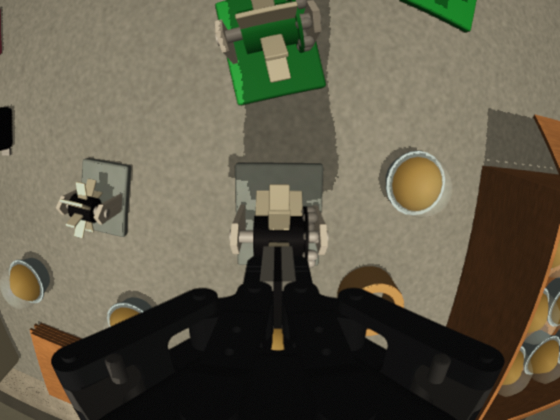

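The wrist view shows the fingertips at (280,260), in line with the wheel. The narrow -45° paddle is at (280,195), and the broad one just below it, 258 to 302 px wide, is at -135°. That means three clicks. I descend behind the top paddle.

>>> play_rows:
  steps:
    - {"claw":255,"dp":[-0.004,0.001,0.015],"angular":[0,0,0]}
    - {"claw":255,"dp":[-0.004,0.001,0.015],"angular":[0,0,0]}
    - {"claw":255,"dp":[-0.004,0.001,0.015],"angular":[0,0,0]}
    - {"claw":255,"dp":[-0.003,0,0.015],"angular":[0,0,0]}
    - {"claw":255,"dp":[0,0,0.015],"angular":[0,0,0]}
    - {"claw":255,"dp":[0,0,0.014],"angular":[0,0,0]}
    - {"claw":255,"dp":[0,0,0.01],"angular":[0,0,0]}
    - {"claw":255,"dp":[0,0,0],"angular":[0,0,0]}

```text
clock: 2.15
tcp_pos: [0.4904, 0.1982, 0.1218]
orientation: [-0.002, -0.073, 0.997, -0.0]
wrist_force: [-0.6, -0.9, 0.1]
finger_gap: -0.0002
```

Run:
```python
from h import *
s=env.get_state();im,d=cap('scene');save(cv2.resize(im[190:290,300:440],(560,400)),'s2.png')
s=env.get_state();p=s['tcp_pos'];a=np.array([.5197,.198]);X=np.array([.989,.146]);print(s['clock'],p,'standx',(p[:2]-a)@X,s['wrist_force'])
```

```text
2.2 [0.49112433 0.19841307 0.12313653] standx -0.02820102504306896 [-0.73933817  0.46312326  0.77950862]
```

View pics/s2.png

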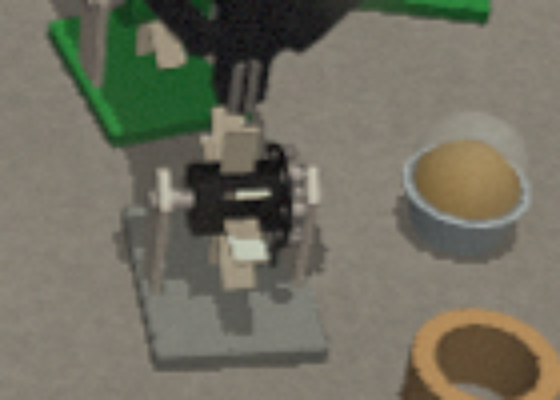

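>>> play_rows:
  steps:
    - {"claw":255,"dp":[-0.004,-0.004,0.001],"angular":[0,0,0]}
    - {"claw":255,"dp":[-0.006,0,0],"angular":[0,0,0]}
    - {"claw":255,"dp":[-0.006,0,0],"angular":[0,0,0]}
    - {"claw":255,"dp":[-0.004,0,0],"angular":[0,0,0]}
    - {"claw":255,"dp":[-0.004,0,0],"angular":[0,0,0]}
    - {"claw":255,"dp":[-0.004,0,0],"angular":[0,0,0]}
    - {"claw":255,"dp":[-0.004,0,0],"angular":[0,0,0]}
    - {"claw":255,"dp":[-0.004,0,0],"angular":[0,0,0]}

```text
clock: 2.87
tcp_pos: [0.5293, 0.2001, 0.1235]
orientation: [0.0, -0.073, 0.997, 0.0]
wrist_force: [1.0, -0.2, 0.6]
finger_gap: 0.0001
```

```bash
cat >> h.py <<'E'
def where():
    s=env.get_state();p=s['tcp_pos'];a=np.array([.5197,.198]);X=np.array([.989,.146]);Y=np.array([-.146,.989]);print(s['clock'],p.round(4),'stand xy',((p[:2]-a)@X).round(4),((p[:2]-a)@Y).round(4),s['wrist_force'].round(2))
E
python3 -c "
from h import *
where()"
```

```text
2.8667 [0.5293 0.2001 0.1235] stand xy 0.0098 0.0007 [ 1.03 -0.23  0.6 ]
```

>>> play_rows:
  steps:
    - {"claw":255,"dp":[-0.004,0,0],"angular":[0,0,0]}
    - {"claw":255,"dp":[0,0,0],"angular":[0,0,0]}
    - {"claw":255,"dp":[0,0,-0.01],"angular":[0,0,0]}
    - {"claw":255,"dp":[0,0,-0.014],"angular":[0,0,0]}
    - {"claw":255,"dp":[0.012,0,-0.001],"angular":[0,0,0]}
    - {"claw":255,"dp":[0.014,0,0],"angular":[0,0,0]}
    - {"claw":255,"dp":[0.014,0,0],"angular":[0,0,0]}
    - {"claw":255,"dp":[0,0,0],"angular":[0,0,0]}

```text
clock: 3.53
tcp_pos: [0.4903, 0.1944, 0.1491]
orientation: [-0.001, -0.074, 0.997, -0.0]
wrist_force: [-2.1, 0.1, 0.0]
finger_gap: 0.0006
```

Run:
```python
from h import *
where();w,_=cap('wrist');im,d=cap('scene');where()
save(np.hstack([cv2.resize(w[150:290,200:360],(400,350)),cv2.resize(im[190:290,300:440],(400,350))]),'c2.png')
```

```text
3.5333 [0.4903 0.1944 0.1491] stand xy -0.0296 0.0007 [-2.09  0.12  0.03]
3.6333 [0.493  0.1947 0.1492] stand xy -0.0269 0.0007 [-0.29  0.41 -0.06]
```

View pics/c2.png

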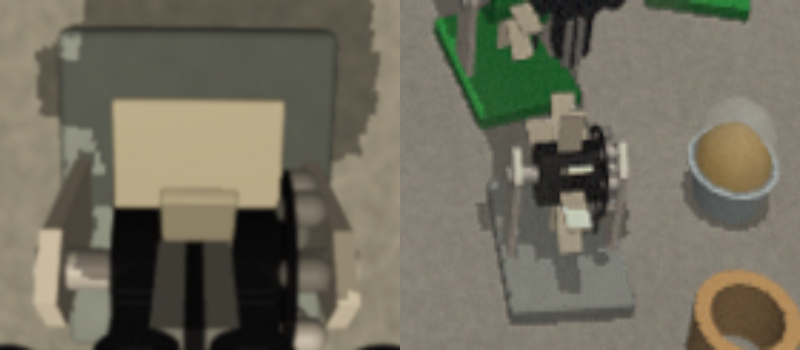

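The click worked. In the left panel the broad paddle now lies horizontal toward the robot (110 to 285 px, a -90° pose). Second click next.

>>> play_rows:
  steps:
    - {"claw":255,"dp":[0,0,0.013],"angular":[0,0,0]}
    - {"claw":255,"dp":[0,0,0.0135],"angular":[0,0,0]}
    - {"claw":255,"dp":[-0.004,0,0],"angular":[0,0,0]}
    - {"claw":255,"dp":[-0.006,0,0],"angular":[0,0,0]}
    - {"claw":255,"dp":[-0.006,0,0],"angular":[0,0,0]}
    - {"claw":255,"dp":[-0.004,0,0],"angular":[0,0,0]}
    - {"claw":255,"dp":[-0.004,0,0],"angular":[0,0,0]}
    - {"claw":255,"dp":[-0.004,0,0],"angular":[0,0,0]}

```text
clock: 4.3
tcp_pos: [0.5215, 0.1989, 0.1222]
orientation: [0.0, -0.073, 0.997, 0.0]
wrist_force: [-0.6, 0.4, -1.0]
finger_gap: -0.0001
```

>>> play_rows:
  steps:
    - {"claw":255,"dp":[-0.004,0,0],"angular":[0,0,0]}
    - {"claw":255,"dp":[-0.004,0,0],"angular":[0,0,0]}
    - {"claw":255,"dp":[-0.004,0,0],"angular":[0,0,0]}
    - {"claw":255,"dp":[0,0,0],"angular":[0,0,0]}
    - {"claw":255,"dp":[0,0,-0.01],"angular":[0,0,0]}
    - {"claw":255,"dp":[0,0,-0.0165],"angular":[0,0,0]}
    - {"claw":255,"dp":[0.012,0,0],"angular":[0,0,0]}
    - {"claw":255,"dp":[0.014,0,0],"angular":[0,0,0]}

```text
clock: 4.97
tcp_pos: [0.5081, 0.1969, 0.1502]
orientation: [0.002, -0.073, 0.997, 0.0]
wrist_force: [0.1, -0.1, 0.8]
finger_gap: 0.0001
```

>>> play_rows:
  steps:
    - {"claw":255,"dp":[0.014,0,0],"angular":[0,0,0]}
    - {"claw":255,"dp":[0,0,0],"angular":[0,0,0]}
    - {"claw":255,"dp":[0,0,0],"angular":[0,0,0]}
    - {"claw":255,"dp":[0,0,0],"angular":[0,0,0]}
    - {"claw":255,"dp":[0,0,0],"angular":[0,0,0]}
    - {"claw":255,"dp":[0,0,0],"angular":[0,0,0]}
    - {"claw":255,"dp":[0,0,0],"angular":[0,0,0]}
    - {"claw":255,"dp":[0,0,0],"angular":[0,0,0]}

```text
clock: 5.63
tcp_pos: [0.4931, 0.1946, 0.1481]
orientation: [-0.0, -0.073, 0.997, 0.0]
wrist_force: [0.2, 0.0, 1.2]
finger_gap: 0.0004
```

Run:
```python
from h import *
where();w,_=cap('wrist');im,d=cap('scene')
save(np.hstack([cv2.resize(w[150:290,200:360],(400,350)),cv2.resize(im[190:290,300:440],(400,350))]),'c3.png')
```

```text
5.6333 [0.4931 0.1946 0.1481] stand xy -0.0268 0.0005 [0.22 0.01 1.16]
```

View pics/c3.png

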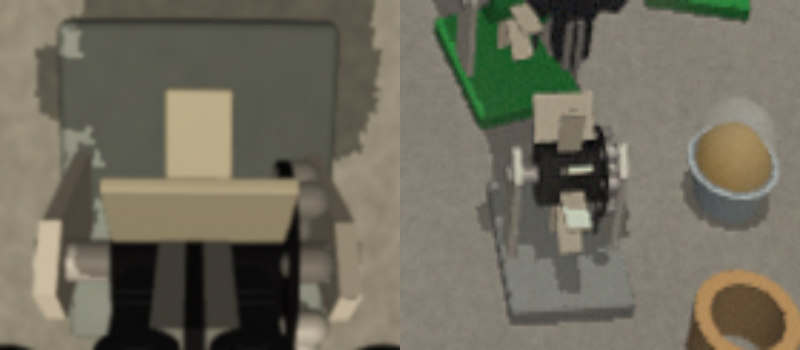

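The second click worked: the broad paddle now stands at -45° (100 to 300 px in the left panel). One more click, then a straight lift.

>>> play_rows:
  steps:
    - {"claw":255,"dp":[0,0,0.013],"angular":[0,0,0]}
    - {"claw":255,"dp":[0,0,0.013],"angular":[0,0,0]}
    - {"claw":255,"dp":[-0.004,0,0],"angular":[0,0,0]}
    - {"claw":255,"dp":[-0.006,0,0],"angular":[0,0,0]}
    - {"claw":255,"dp":[-0.006,0,0],"angular":[0,0,0]}
    - {"claw":255,"dp":[-0.004,0,0],"angular":[0,0,0]}
    - {"claw":255,"dp":[-0.004,0,0],"angular":[0,0,0]}
    - {"claw":255,"dp":[-0.004,0,0],"angular":[0,0,0]}

```text
clock: 6.4
tcp_pos: [0.5214, 0.1989, 0.1227]
orientation: [0.0, -0.073, 0.997, 0.0]
wrist_force: [-1.2, -0.1, 0.4]
finger_gap: 0.0002
```

>>> play_rows:
  steps:
    - {"claw":255,"dp":[-0.004,0,0],"angular":[0,0,0]}
    - {"claw":255,"dp":[-0.004,0,0],"angular":[0,0,0]}
    - {"claw":255,"dp":[-0.004,0,0],"angular":[0,0,0]}
    - {"claw":255,"dp":[0,0,0],"angular":[0,0,0]}
    - {"claw":255,"dp":[0,0,-0.01],"angular":[0,0,0]}
    - {"claw":255,"dp":[0,0,-0.0165],"angular":[0,0,0]}
    - {"claw":255,"dp":[0,0,-0.02],"angular":[0,0,0]}
    - {"claw":255,"dp":[0.01,0,-0.02],"angular":[0,0,0]}

```text
clock: 7.07
tcp_pos: [0.5234, 0.199, 0.19]
orientation: [0.0, -0.073, 0.997, 0.0]
wrist_force: [0.5, 0.4, 0.3]
finger_gap: 0.0001
```

>>> play_rows:
  steps:
    - {"claw":255,"dp":[0.02,0,0],"angular":[0,0,0]}
    - {"claw":255,"dp":[0.02,0,0],"angular":[0,0,0]}
    - {"claw":255,"dp":[0.01,0,0],"angular":[0,0,0]}
    - {"claw":255,"dp":[0,0,0],"angular":[0,0,0]}
    - {"claw":255,"dp":[0,0,0],"angular":[0,0,0]}
    - {"claw":255,"dp":[0,0,0],"angular":[0,0,0]}
    - {"claw":255,"dp":[0,0,0],"angular":[0,0,0]}
    - {"claw":255,"dp":[0,0,0],"angular":[0,0,0]}

```text
clock: 7.73
tcp_pos: [0.4738, 0.1917, 0.1886]
orientation: [-0.0, -0.073, 0.997, 0.0]
wrist_force: [0.2, -0.6, 0.6]
finger_gap: 0.0002
```

Run:
```python
from h import *
where();w,_=cap('wrist');im,d=cap('scene')
save(np.hstack([cv2.resize(w[150:290,200:360],(400,350)),cv2.resize(im[190:290,300:440],(400,350))]),'c4.png')
plan([.466,-.301,.150],None,20)
```

```text
7.7333 [0.4738 0.1917 0.1886] stand xy -0.0463 0.0005 [ 0.24 -0.63  0.57]
clock 7.83 p [0.4735 0.1917 0.1885] ang/row [0. 0. 0.]
[0.004, -0.0243, 0.0019]
[0.004, -0.0243, 0.0019]
[0.004, -0.0243, 0.0019]
[0.004, -0.0243, 0.0019]
[0.004, -0.0243, 0.0019]
[0.004, -0.0243, 0.0019]
[0.004, -0.0243, 0.0019]
[0.004, -0.0243, 0.0019]
[0.004, -0.0243, 0.0019]
[0.004, -0.0243, 0.0019]
[0.004, -0.0243, 0.0019]
[0.004, -0.0243, 0.0019]
[0.004, -0.0243, 0.0019]
[0.004, -0.0243, 0.0019]
[0.004, -0.0243, 0.0019]
[0.004, -0.0243, 0.0019]
[0.004, -0.0243, 0.0019]
[0.004, -0.0243, 0.0019]
[0.004, -0.0243, 0.0019]
[0.004, -0.0243, 0.0019]
```

View pics/c4.png

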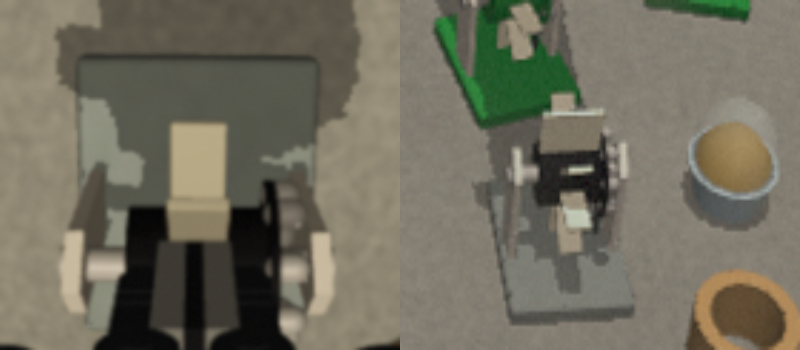

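The third click left the broad paddle standing straight up (540 to 607 px in the right panel). I now go to the button at about (0.467, -0.301).

>>> play_rows:
  steps:
    - {"claw":255,"dp":[0.005,-0.0304,0],"angular":[0,0,0]}
    - {"claw":255,"dp":[0.005,-0.0304,0],"angular":[0,0,0]}
    - {"claw":255,"dp":[0.005,-0.0304,0],"angular":[0,0,0]}
    - {"claw":255,"dp":[0.005,-0.0304,0],"angular":[0,0,0]}
    - {"claw":255,"dp":[0.005,-0.0304,0],"angular":[0,0,0]}
    - {"claw":255,"dp":[0.005,-0.0304,0],"angular":[0,0,0]}
    - {"claw":255,"dp":[0.005,-0.0304,0],"angular":[0,0,0]}
    - {"claw":255,"dp":[0.005,-0.0304,0],"angular":[0,0,0]}

```text
clock: 8.5
tcp_pos: [0.4691, -0.0563, 0.1888]
orientation: [0.0, -0.073, 0.997, 0.0]
wrist_force: [0.9, 0.6, 0.3]
finger_gap: 0.0002
```

>>> play_rows:
  steps:
    - {"claw":255,"dp":[0.005,-0.0304,0],"angular":[0,0,0]}
    - {"claw":255,"dp":[0.005,-0.0304,0],"angular":[0,0,0]}
    - {"claw":255,"dp":[0.005,-0.0304,0],"angular":[0,0,0]}
    - {"claw":255,"dp":[0.005,-0.0304,0.005],"angular":[0,0,0]}
    - {"claw":255,"dp":[0.005,-0.0304,0.005],"angular":[0,0,0]}
    - {"claw":255,"dp":[0.005,-0.0304,0.005],"angular":[0,0,0]}
    - {"claw":255,"dp":[0.005,-0.0304,0.01],"angular":[0,0,0]}
    - {"claw":255,"dp":[0.005,-0.0304,0.01],"angular":[0,0,0]}

```text
clock: 9.17
tcp_pos: [0.4652, -0.3032, 0.1535]
orientation: [0.0, -0.073, 0.997, -0.0]
wrist_force: [0.5, -0.2, 0.7]
finger_gap: -0.0003
```

Run:
```python
from h import *
env.read_camera('wrist')
w,_=cap('wrist');im,d=cap('scene')
save(np.hstack([cv2.resize(w[150:290,200:360],(400,350)),cv2.resize(im[180:270,84:204],(400,350))]),'c5.png')
plan([.467,-.301,.086],None,8)
```

```text
clock 9.32 p [ 0.4645 -0.303   0.1523] ang/row [0. 0. 0.]
[-0.0004, 0.0002, 0.0083]
[-0.0004, 0.0002, 0.0083]
[-0.0004, 0.0002, 0.0083]
[-0.0004, 0.0002, 0.0083]
[-0.0004, 0.0002, 0.0083]
[-0.0004, 0.0002, 0.0083]
[-0.0004, 0.0002, 0.0083]
[-0.0004, 0.0002, 0.0083]
```

View pics/c5.png

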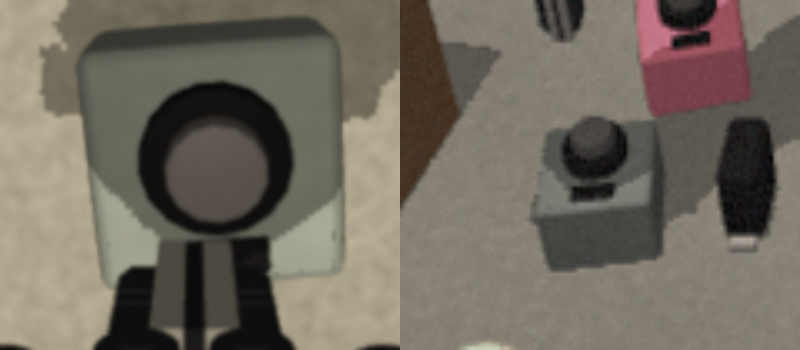

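Run:
```python
from h import *
print(ray_z(env.calibration('top'),418.9,205.1,.068),ray_z(env.calibration('scene'),141.6,213.9,.068))
c=env.calibration('wrist');H=np.array(c['hand_eye']);s=env.get_state();q=s['orientation'];r=R.from_quat([q[1],q[2],q[3],q[0]])
x,y=286.8-c['cx'],218.8-c['cy'];rr=np.hypot(x,y);th=rr/c['fx'];k=np.array([x/rr*np.sin(th),y/rr*np.sin(th),np.cos(th)])
o=s['tcp_pos']+r.apply(H[:3,3]);D=r.apply(H[:3,:3]@k);print(o+D*(.068-o[2])/D[2])
```

```text
[ 0.46593137 -0.30219858  0.068     ] [ 0.46485888 -0.30236161  0.068     ]
[ 0.46496802 -0.29529563  0.068     ]
```

>>> play_rows:
  steps:
    - {"claw":255,"dp":[-0.001,0.002,0.01],"angular":[0,0,0]}
    - {"claw":255,"dp":[-0.0005,0.002,0.01],"angular":[0,0,0]}
    - {"claw":255,"dp":[0,0,0.01],"angular":[0,0,0]}
    - {"claw":255,"dp":[0,0,0.007],"angular":[0,0,0]}
    - {"claw":255,"dp":[0,0,0],"angular":[0,0,0]}
    - {"claw":255,"dp":[0,0,0],"angular":[0,0,0]}
    - {"claw":255,"dp":[0,0,0],"angular":[0,0,0]}
    - {"claw":255,"dp":[0,0,0],"angular":[0,0,0]}

```text
clock: 9.98
tcp_pos: [0.4664, -0.2971, 0.1174]
orientation: [0.0, -0.073, 0.997, -0.0]
wrist_force: [-0.2, 0.3, -0.1]
finger_gap: -0.0
```

Run:
```python
from h import *
s=env.get_state();print(s['tcp_pos'])
w,_=cap('wrist');im,d=cap('scene')
save(np.hstack([cv2.resize(w[170:310,200:360],(400,350)),cv2.resize(im[180:270,84:204],(400,350))]),'c6.png')
```

```text
[ 0.4663918  -0.29712416  0.11735368]
```

View pics/c6.png

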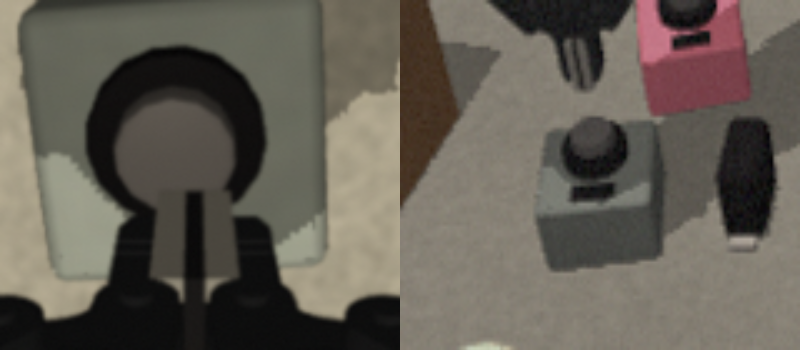

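The button is at (175,155) in the left panel and the fingertip at x = 195. That puts the button about 4 mm toward -y, at y ≈ -0.301, which agrees with the top and scene views. I shift 4 mm and go down.

>>> play_rows:
  steps:
    - {"claw":255,"dp":[0,-0.004,0.008],"angular":[0,0,0]}
    - {"claw":255,"dp":[0,0,0.01],"angular":[0,0,0]}
    - {"claw":255,"dp":[0,0,0.01],"angular":[0,0,0]}
    - {"claw":255,"dp":[0,0,0.008],"angular":[0,0,0]}
    - {"claw":255,"dp":[0,0,0.002],"angular":[0,0,0]}
    - {"claw":255,"dp":[0,0,0.002],"angular":[0,0,0]}
    - {"claw":255,"dp":[0,0,0.002],"angular":[0,0,0]}
    - {"claw":255,"dp":[0,0,0.002],"angular":[0,0,0]}

```text
clock: 10.75
tcp_pos: [0.4661, -0.3007, 0.0736]
orientation: [-0.0, -0.073, 0.997, 0.0]
wrist_force: [-7.6, 5.5, 24.8]
finger_gap: 0.0001
```

>>> play_rows:
  steps:
    - {"claw":255,"dp":[0,0,0.001],"angular":[0,0,0]}
    - {"claw":255,"dp":[0,0,0.001],"angular":[0,0,0]}
    - {"claw":255,"dp":[0,0,0],"angular":[0,0,0]}
    - {"claw":255,"dp":[0,0,0],"angular":[0,0,0]}
    - {"claw":255,"dp":[0,0,0],"angular":[0,0,0]}
    - {"claw":255,"dp":[0,0,0],"angular":[0,0,0]}
    - {"claw":255,"dp":[0,0,0],"angular":[0,0,0]}
    - {"claw":255,"dp":[0,0,0],"angular":[0,0,0]}

```text
clock: 11.42
tcp_pos: [0.4661, -0.3006, 0.0737]
orientation: [0.0, -0.073, 0.997, -0.0]
wrist_force: [-8.4, 5.4, 22.4]
finger_gap: 0.0003
```

The force is 22 N at a nominal tip height of 66 mm, which is higher than the 62 mm expected when fully down. I check the collar height and the present state.

Run:
```python
from h import *
for n,(a2,b2,e2,f2) in(('top',(393,440,180,226)),('scene',(122,166,195,250))):
    c=env.calibration(n);d=np.load(n+'_d.npy');im=np.load(n+'_i.npy');v,u=np.indices(d.shape);T=np.array(c['world_from_camera'])
    G=np.stack([(u-c['cx'])/c['fx']*d,(v-c['cy'])/c['fy']*d,d],-1)@T[:3,:3].T+T[:3,3]
    P=G[e2:f2,a2:b2].reshape(-1,3);g=im[e2:f2,a2:b2].reshape(-1,3).astype(int)
    rr=np.hypot(P[:,0]-.4655,P[:,1]+.301)
    for lo,hi in((0,5),(5,10),(10,14),(14,16),(16,18),(18,20),(20,22),(22,25)):
        m=(rr*1000>=lo)&(rr*1000<hi)&(P[:,2]<.1)
        if m.any(): print(n,lo,hi,m.sum(),np.percentile(P[m,2],[10,50,90]).round(4),g[m].mean().round())
im,d=cap('scene');save(cv2.resize(im[180:270,84:204],(800,600),interpolation=cv2.INTER_CUBIC),'c7.png');s=env.get_state();print(s['tcp_pos'],s['wrist_force'],s['ft_torque'])
```

```text
top 0 5 14 [0.0705 0.0721 0.0751] 119.0
top 5 10 40 [0.0689 0.0709 0.0739] 118.0
top 10 14 52 [0.0679 0.0718 0.0745] 103.0
top 14 16 33 [0.0602 0.0677 0.0722] 60.0
top 16 18 28 [0.0594 0.0617 0.0639] 40.0
top 18 20 45 [0.0581 0.062  0.0652] 39.0
top 20 22 46 [0.056  0.0613 0.0638] 50.0
top 22 25 70 [0.0473 0.0523 0.0624] 87.0
scene 0 5 8 [0.0706 0.0714 0.0733] 97.0
scene 5 10 31 [0.0692 0.0713 0.0725] 96.0
scene 10 14 53 [0.0616 0.0685 0.0721] 70.0
scene 14 16 23 [0.0602 0.0629 0.071 ] 53.0
scene 16 18 29 [0.0601 0.0625 0.0698] 45.0
scene 18 20 37 [0.0491 0.06   0.0627] 33.0
scene 20 22 49 [0.0489 0.0567 0.062 ] 43.0
scene 22 25 63 [0.0491 0.0559 0.0621] 58.0
[ 0.46613751 -0.30065559  0.07369396] [-8.67687888  5.89410607 21.62149011] [ 1.14415973  1.62312622 -0.00375716]
```

View pics/c7.png

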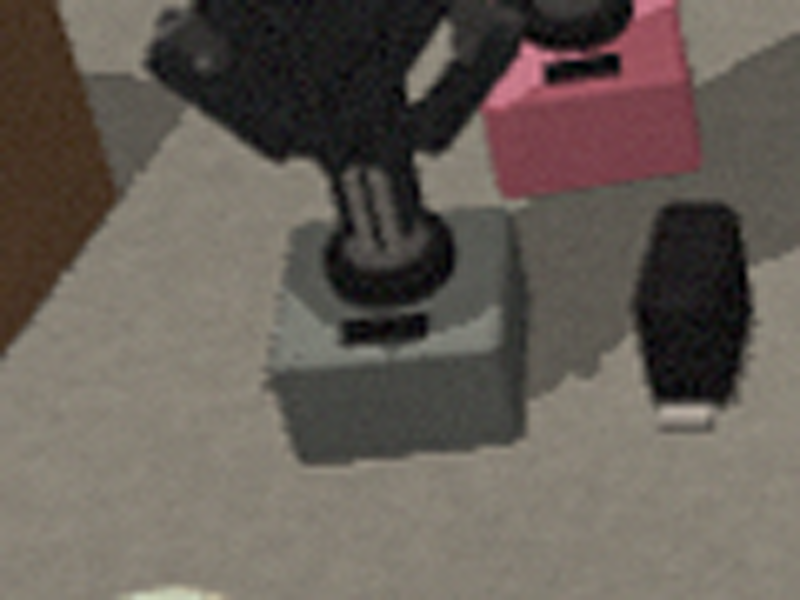

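Run:
```python
from h import *
c=env.calibration('scene');T=np.array(c['world_from_camera'])
L=[];I=[]
for i in range(8):
    im,d=cap('scene');L.append(d);I.append(im)
d=np.median(L,0);im=np.mean(I,0)
v,u=np.indices(d.shape)
G=np.stack([(u-c['cx'])/c['fx']*d,(v-c['cy'])/c['fy']*d,d],-1)@T[:3,:3].T+T[:3,3]
br=im.mean(-1)
for v in range(213,228): print(v,[f"{int(br[v,u])}:{G[v,u,2]*1000:.0f}" for u in range(132,154)])
```

```text
213 ['95:49', '100:49', '72:78', '34:78', '19:78', '74:81', '88:81', '60:81', '45:81', '78:81', '85:80', '60:77', '33:77', '22:78', '45:76', '35:62', '21:61', '20:62', '42:62', '75:49', '86:49', '86:48']
214 ['81:50', '81:50', '52:60', '25:76', '24:76', '59:78', '85:79', '67:79', '29:77', '74:78', '88:77', '65:75', '35:74', '28:74', '56:65', '58:65', '37:62', '20:61', '17:61', '42:48', '78:50', '88:49']
215 ['83:49', '55:61', '22:61', '23:61', '40:73', '62:75', '82:75', '70:74', '37:75', '69:75', '87:76', '79:74', '59:67', '51:65', '69:66', '65:64', '40:62', '22:62', '17:62', '27:61', '78:49', '88:49']
216 ['72:50', '40:61', '18:62', '43:65', '67:64', '74:64', '83:73', '88:72', '55:72', '43:72', '79:72', '81:72', '70:65', '71:66', '72:64', '62:64', '35:61', '21:61', '17:61', '14:60', '74:50', '88:49']
217 ['55:61', '22:61', '18:61', '46:64', '69:65', '71:65', '80:69', '83:70', '65:70', '52:69', '82:69', '82:67', '72:64', '70:64', '64:64', '45:61', '25:62', '21:62', '22:60', '16:59', '57:50', '82:49']
218 ['52:62', '18:62', '17:62', '29:62', '59:64', '70:65', '72:66', '72:65', '73:66'
[... 1245 characters left out ...]
, '15:55', '14:54', '20:52', '37:52', '53:50', '81:49', '88:50', '86:49', '85:48', '86:50']
225 ['82:49', '82:49', '86:49', '69:50', '49:52', '39:52', '28:54', '24:54', '22:53', '28:53', '27:53', '31:53', '38:52', '40:50', '52:50', '81:49', '89:50', '86:50', '85:49', '86:49', '84:49', '86:50']
226 ['81:50', '82:50', '83:49', '84:49', '87:49', '78:49', '61:49', '57:51', '54:50', '53:50', '55:49', '66:49', '81:50', '86:49', '84:49', '82:50', '81:50', '84:49', '85:50', '85:49', '84:49', '84:49']
227 ['83:49', '82:49', '81:49', '82:50', '79:50', '82:49', '69:50', '64:48', '55:48', '51:49', '51:52', '51:52', '41:53', '32:53', '23:51', '18:52', '56:49', '80:50', '85:49', '83:50', '83:50', '83:49']
```

>>> play_rows:
  steps:
    - {"claw":255,"dp":[0,0,-0.002],"angular":[0,0,0]}
    - {"claw":255,"dp":[0,0,-0.002],"angular":[0,0,0]}
    - {"claw":255,"dp":[0,0,-0.001],"angular":[0,0,0]}
    - {"claw":255,"dp":[0,0,0],"angular":[0,0,0]}
    - {"claw":255,"dp":[0,0,0],"angular":[0,0,0]}
    - {"claw":255,"dp":[0,0,0],"angular":[0,0,0]}
    - {"claw":255,"dp":[0,0,0],"angular":[0,0,0]}
    - {"claw":255,"dp":[0,0,0],"angular":[0,0,0]}

```text
clock: 12.53
tcp_pos: [0.4668, -0.301, 0.0757]
orientation: [0.0, -0.073, 0.997, 0.0]
wrist_force: [0.8, 1.0, 3.0]
finger_gap: -0.0003
```

>>> play_rows:
  steps:
    - {"claw":255,"dp":[0,0,-0.002],"angular":[0,0,0]}
    - {"claw":255,"dp":[0,0,0],"angular":[0,0,0]}
    - {"claw":255,"dp":[0,0,0],"angular":[0,0,0]}
    - {"claw":255,"dp":[0,0,0],"angular":[0,0,0]}
    - {"claw":255,"dp":[0,0,0],"angular":[0,0,0]}
    - {"claw":255,"dp":[0,0,0],"angular":[0,0,0]}
    - {"claw":255,"dp":[0,0,0],"angular":[0,0,0]}
    - {"claw":255,"dp":[0,0,0],"angular":[0,0,0]}

```text
clock: 13.2
tcp_pos: [0.4668, -0.301, 0.0779]
orientation: [0.0, -0.073, 0.997, -0.0]
wrist_force: [1.3, 1.0, 1.7]
finger_gap: 0.0004
```

>>> play_rows:
  steps:
    - {"claw":255,"dp":[0,0,-0.002],"angular":[0,0,0]}
    - {"claw":255,"dp":[0,0,0],"angular":[0,0,0]}
    - {"claw":255,"dp":[0,0,0],"angular":[0,0,0]}
    - {"claw":255,"dp":[0,0,0],"angular":[0,0,0]}
    - {"claw":255,"dp":[0,0,0],"angular":[0,0,0]}
    - {"claw":255,"dp":[0,0,0],"angular":[0,0,0]}
    - {"claw":255,"dp":[0,0,0],"angular":[0,0,0]}
    - {"claw":255,"dp":[0,0,0],"angular":[0,0,0]}

```text
clock: 13.87
tcp_pos: [0.4665, -0.301, 0.0797]
orientation: [-0.0, -0.073, 0.997, 0.0]
wrist_force: [1.2, -0.3, 0.7]
finger_gap: -0.0001
```

While pressed, the visible button surface stood at 64.5 to 65 mm, against 71 mm when up. That is 6 mm of travel onto a hard stop, and the force fell like the spring's as I backed off, so it was fully pressed. I retract and check.

>>> play_rows:
  steps:
    - {"claw":255,"dp":[0,0,-0.015],"angular":[0,0,0]}
    - {"claw":255,"dp":[0,0,-0.03],"angular":[0,0,0]}
    - {"claw":255,"dp":[0,0,-0.03],"angular":[0,0,0]}
    - {"claw":255,"dp":[0.02,0,-0.03],"angular":[0,0,0]}
    - {"claw":255,"dp":[0.03,0,-0.01],"angular":[0,0,0]}
    - {"claw":255,"dp":[0.02,0,0],"angular":[0,0,0]}
    - {"claw":255,"dp":[0,0,0],"angular":[0,0,0]}
    - {"claw":255,"dp":[0,0,0],"angular":[0,0,0]}

```text
clock: 14.53
tcp_pos: [0.3965, -0.3112, 0.1949]
orientation: [0.0, -0.072, 0.997, 0.0]
wrist_force: [0.4, -0.8, -0.5]
finger_gap: 0.0
```

Run:
```python
from h import *
c=env.calibration('scene');T=np.array(c['world_from_camera'])
im,d=cap('scene');t,_=cap('top');v,u=np.indices(d.shape)
G=np.stack([(u-c['cx'])/c['fx']*d,(v-c['cy'])/c['fy']*d,d],-1)@T[:3,:3].T+T[:3,3]
rr=np.hypot(G[...,0]-.4655,G[...,1]+.301);m=(rr<.01)&(G[...,2]<.1);print('button z',m.sum(),np.median(G[m][:,2]))
P=G[215:285,325:385].reshape(-1,3);Q=P[(P[:,2]>.115)&(P[:,2]<.13)];print('apex',len(Q),Q.mean(0),np.ptp(Q,0))
df=np.abs(t.astype(int)-np.load('top_i.npy')).max(-1);a=(df>40).astype(np.uint8)*255
save(np.hstack([cv2.resize(t[60:260,100:460],(800,445))[:, :]]),'f_top.png')
save(np.vstack([np.hstack([cv2.resize(im[200:290,300:420],(400,300)),cv2.resize(im[205:285,220:327],(400,300))]),np.hstack([cv2.resize(t[100:220,120:280],(400,300)),cv2.resize(cv2.cvtColor(a,cv2.COLOR_GRAY2RGB),(400,300))])]),'final.png');where()
```

```text
button z 41 0.07108034197782664
apex 74 [0.5200393  0.19680945 0.11928672] [0.01301986 0.04458886 0.00894625]
14.6333 [ 0.3975 -0.311   0.1943] stand xy -0.1952 -0.4856 [-0.19 -0.35 -0.31]
```

View pics/final.png

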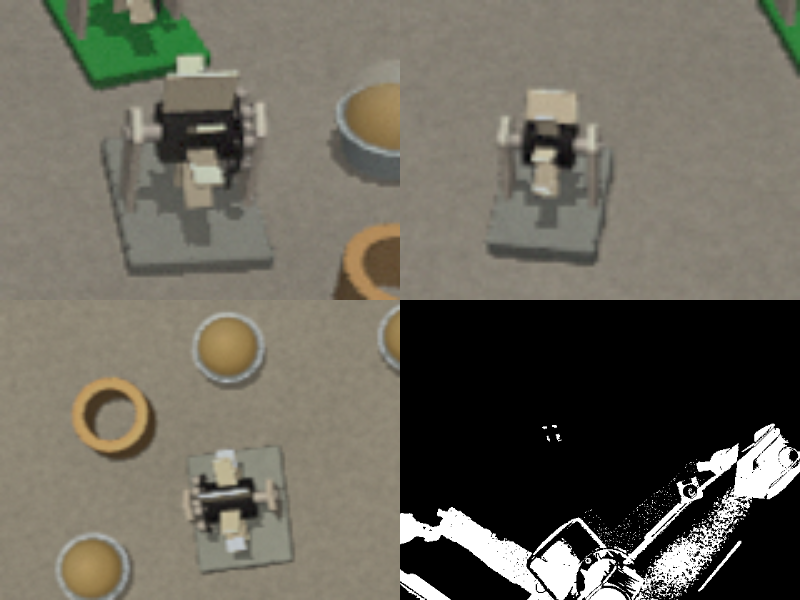

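The broad paddle stands straight up (edge at stand centre, about 45 mm wide) and the button is back at 71 mm. The difference picture shows change only at the wheel and where the arm and its shadow are.

```bash
python3 -c "
from h import *
print(env.hand_in())"
```

```text
the job is handed in; nothing more can be done
None
```

The large grey tally wheel is stepped forward three clicks, its broad paddle standing straight up between the cheeks, and the button on the grey box has been pressed and released. I handed the job in at 14.6 s of the 54 s allowed.

- **Wheel:** I looked after each click. The last check put the top edge at (0.520, 0.197), with the apex about 45 mm wide, which fits the broad paddle centred over the axle.
- **Button:** I pressed it onto its stop with about 22 N. The camera showed it sinking from 71 mm to about 65 mm, which matches the full 6 mm of travel. After release it was back at 71 mm.
- **Bystanders:** The before-and-after comparison from the top camera showed changes only at the large wheel and where the arm and its shadow were. The smaller tally wheel, cups and other things had not moved, and the robot was clear of everything.

Two readings disagreed. The depth cameras put the button top about 3 mm higher than the stated 68 mm, so I judged the press by the travel and the stop rather than the absolute height. One early wrist-camera estimate of the button was 6 to 7 mm off the other views, but a closer look agreed with them.

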